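# Latched utensil cabinet: draw the long scoop out and hold it

## Robot

A 6-joint arm with a two-finger parallel gripper is mounted at the origin on the work surface. World frame = base frame: x ahead of the robot, y to its left, z up, the work surface at z = 0. Lengths are in m, angles in rad, forces in N, time in s.
With the tool pointing down it reaches from about 0.3 to 0.775 m from the base axis. Payload 14.6 kg.
Tool frame: the origin (TCP) lies at the very end of the fingers, on their centre line; the grasp point (between the pads) lies 19 mm behind it; z points along the fingers, y is the line along which they close (so a half turn about z gives the same grasp; the last joint's range is limited). The gripper opens to 94 mm and grips with 3 to 60 N. Pads are 16 mm wide; open, the fingers measure 119 mm over their backs; the gripper's body (75 mm by 177 mm) begins 78 mm behind the grasp point.
Start: joints at [-1.384, 0.3, 1.521, -0, 1.321, -0.067], TCP at [0.138, -0.532, 0.205] pointing down, gripper open.
Joint ranges: [-3.03, 3.03], [-0.79, 2.21], [0.23, 2.52], [-1.04, 4.18], [0, 3.07], [-2.55, 2.55]. Speed limits (rad/s): [2.22, 2.22, 2.57, 3.14, 3.14, 3.14].

## Interface

Orientations are given as [roll, pitch, yaw] about the fixed x, y, z axes, in that order (R = Rz(yaw) Ry(pitch) Rx(roll)).
In Python, from station import ctrl gives the robot as it stands.
- The arm moves only by the tool move_arm, never from a script. Its argument "targets" is a list of rows, each a list of 6 numbers: the shift along the tool's x, y, z in units of 1000 mm (1.0 is 1000 mm), then the turn, a rotation vector about the tool's x, y, z in units of 30 degrees (1.0 is 30 degrees). In form: [[tx, ty, tz, ax, ay, az], ...]. A call has exactly 5 rows; each row is the pose to reach, as a shift and turn from the pose commanded when the call began, along the tool's axes at that moment; what a row does not reach only later rows make up. A row lasts 1/12 s, in which the tool goes at most 41.7 mm and 7.16 degrees, less where a joint would pass 70% of its speed; a pose out of reach is approached as far as the arm can. A call with a number of a shift or a turn outside -1 to 1 is refused whole. A call with a gripper value outside its range is refused whole. "fingers" is the opening, from -1 (shut) to 1 (fully open), set as the call begins (left out, the last holds). The fingers move at their own pace and stop on an object; "grip_force" is the grip in N (left out, the last holds). Time passes only in rows, so rows that repeat a pose let the fingers close, or fill a call up. It gives the time, the measured TCP pose, the force and the opening at its end, in the units of the state.
- ctrl.get_obs(): the state, without advancing time (a new reading comes with each control period).
- ctrl.camera(name): name is "scene" or "top"; returns the picture (480x640x3 uint8, red, green, blue); there is no depth.
- ctrl.camera_info(name): a dict with "fx", "fy", "cx", "cy" (pixels), "rvec" (rotation vector, rad) and "tvec" (3), from world to camera coordinates, as OpenCV has them. Camera axes: x right, y down, z forward; pixel columns grow to the right and rows downward; lengths in m; the calibration is good to about 2 mm. A picture is of the moment at which its call begins. camera_info takes no time and is no camera call.
- ctrl.hand_in(): hands the job in, once; it reports no verdict.
The state is a dict: "time_s": time; "qpos": joint angles; "joint_vel": joint speeds; "tau": joint torques, N m; "ee_pos": TCP position; "eef_rot": TCP orientation; "force": force on the tool from outside, world axes, zero at the start; "moment": the same for the moment, N m; "grip_width": finger opening in m.
Only numpy, scipy, OpenCV 4.12 (cv2) and the standard library are available. Lean on these libraries where they do the work, as an engineer would, in place of code of your own. Each camera call takes 0.05 s, during which the arm holds its last target. There are 200 camera calls.

## Task

Twist the black spring-return latch knob on top of the white cabinet clockwise to its stop and let it go, so that it springs back by itself and the grey swing door pops open. Then take the long aluminium scoop inside by its blue handle, tilt it clearly steeper than it stood and draw it diagonally out through the opening, and finish still holding it in the gripper, all of it a good 3 cm or more above the cabinet's top and touching nothing else. Leave the things standing around on the bar where they are.

Things in the scene. Friction and masses are not known exactly. Their poses are not given: they have to be found in the camera images.
- cabinet: Low white plastic cabinet, fixed, 340 mm long (x), 207 mm wide (y -60 to +147 mm), 137 mm high. Origin on the bar surface; x along its length, away from the robot, z up. Flat top 8 mm thick. Chamber inside: x -164 to 164, y -54 to 47 mm, floor at z 8 mm, a 6 mm thick cross rib at x 55 mm up to z 83 mm (props the scoop's handle), a low stop at x -105 mm up to z 20 mm.
- latch_grip (a point): On the vertical axis of the black latch knob, 36 mm above the cabinet's top: the height to grip it; at x 85, y 112 mm of the cabinet. The grip is an upright bar 44 mm long (x of this frame, which turns with the knob), 13 mm thick (y), 17 to 51 mm above the top. Below it a red bolt, its top 11 mm above the cabinet's top, reaches 50 mm towards -y over the door's edge.
- latch (a joint): Angle of the latch knob: 0 at rest, growing clockwise seen from above, stop at 1.25 rad. A spring turns it back to 0 when let go; it takes about 0.03 N m to start and 0.13 N m at the stop. The bolt leaves the door's edge at about 0.9 rad and the door then springs open.
- flap (a joint): Angle of the grey swing door: 0 shut, 2.9 rad fully open. Hinged along the cabinet's -y side (line at y -52 mm of the cabinet); 156 mm long, 130 mm wide, 5 mm thick; shut, it lies on the cabinet's top. Unlatched, it springs open by itself within about 1 s and stays open.
- opening (a point): Centre of the only opening, on the cabinet's top surface, at x 85, y 0 mm of the cabinet; fixed, axes as the cabinet's. The opening is 140 mm long (x) and 84 mm wide (y), covered by the swing door at first.
- scoop_grip (a point): Where to grip the scoop: on its handle's centre line, 26 mm from the free end; at first about 21 mm below the cabinet's top, with about 35 mm free on each side up to the opening's edges. The handle is 14 x 14 mm in section with two faces upright. At first hidden under the door.
- scoop_handle_end (a point): Centre of the free end of the scoop's handle.
- scoop_middle (a point): Point on the handle's centre line 122 mm from its free end, near the scoop's middle.
- scoop_cup (a point): Centre of the scoop's cup, half-way up it. The cup reaches at most 25 mm from this point.
- container_low: Glass container with white clip lid, 158 x 116 x 64 mm, the lower of a stack of two; origin under its centre. Bystander.
- container_top: The same container standing on the lower one. Bystander.
- jar: Grey ceramic jar, 104 mm wide, 134 mm high; origin under its centre. Bystander.
- spoons: Three aluminium measuring spoons on a ring, fanned flat, about 125 mm long, 11 mm high; origin at the ring. Bystander.
- mug: Blue mug, 84 mm wide, 95 mm high; origin under its centre. Bystander.
- mill: Dark wooden pepper mill, 56 mm wide, 150 mm high; origin under its centre. Bystander.
- bowl: White bowl, 150 mm wide, 60 mm high; origin under its centre. Bystander.
- scoop: Aluminium scoop, about 80 g: straight blue-anodised handle 205 mm long, round cup 40 mm wide and 30 mm high. At first the cup stands on the chamber's floor at the robot's end, the handle climbs at about 26 degrees towards cabinet +x: it comes out only handle first and tilted steeper. Origin under the cup's centre; then z is up, x runs level from the cup towards the handle's end.

How it is judged:
By the outcome, as a careful person would: the job done as asked, in the order asked, and still so for the second after the job is handed in, while the arm keeps its last pose, push and grip.
It also fails if it takes over 58 s, if anything falls off the work surface, if the arm or the gripper's body presses on something with over 40 N, if the wrist force passes 120 N, or if a joint passes its speed limit or range.

## Working session

There is one attempt and no reset: what is moved stays moved. The work goes in short steps, Python scripts to look and compute and a tool call to move; the robot and the scene stay as the last step left them, time stands still between calls to the robot, and variables do not carry over. Pictures are saved under pics/ and viewed, on a budget of 10 in all, crops included, one or two more only if the job needs it, and the job is handed in when it is done.

Besides the shell and the picture viewer there is one more tool, called after "Call:" as a command line: name --pt "numbers of a row" for each row, then --argument value for the rest. move_arm: Moves the arm, as the interface text tells. Shifts and turns lie within -1 to 1; 1 stands for 1000 mm of shift or 30 degrees of turn. Its arguments: {"type":"object","properties":{"targets":{"type":"array"},"fingers":{"type":"number"},"grip_force":{"type":"number"}},"required":["targets"]}

```bash
mkdir -p pics; ls; python3 - <<'E'
from station import ctrl
import cv2
for n in("scene","top"):
    cv2.imwrite(f"pics/{n}0.png",ctrl.camera(n)[:,:,::-1]); print(n,ctrl.camera_info(n))
print(ctrl.get_obs())
E
```

```text
pics
scene {'fx': 589.1459767847808, 'fy': 589.1459767847808, 'cx': 315.2342968204975, 'cy': 250.65997920848844, 'rvec': array([ 2.05920968,  1.02705313, -0.49862148]), 'tvec': array([-0.31911578, -0.19188215,  2.2696828 ])}
top {'fx': 495.65960945003724, 'fy': 495.65960945003724, 'cx': 318.947656648261, 'cy': 238.82059141406995, 'rvec': array([ 2.15993064, -2.15618015,  0.11991926]), 'tvec': array([0.00964006, 0.5680587 , 1.62625403])}
{'time_s': 0.1, 'qpos': array([-1.38360084e+00,  3.00400637e-01,  1.52152758e+00,  1.46771428e-05,
        1.32068695e+00, -6.65724964e-02]), 'joint_vel': array([ 0.0016607 , -0.00111685, -0.00268785,  0.0010503 ,  0.00054819,
        0.00029608]), 'tau': array([ 1.49805805e-03, -5.32646012e+01, -3.53281689e+01,  7.09739607e-02,
        2.35136080e-02, -5.40585040e-05]), 'ee_pos': array([ 0.13805074, -0.53214916,  0.20494761]), 'eef_rot': array([-3.14057335e+00, -8.22064345e-05,  2.53764304e-01]), 'force': array([-0.02902772, -0.46648224, -0.7515112 ]), 'moment': array([ 0.0110529 ,  0.05452281, -0.05336037]), 'grip_width': 0.09415884051826204}
```

View pics/scene0.png

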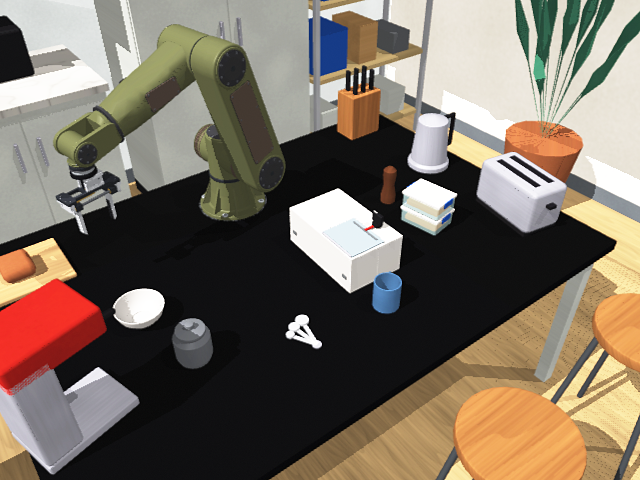

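View pics/top0.png

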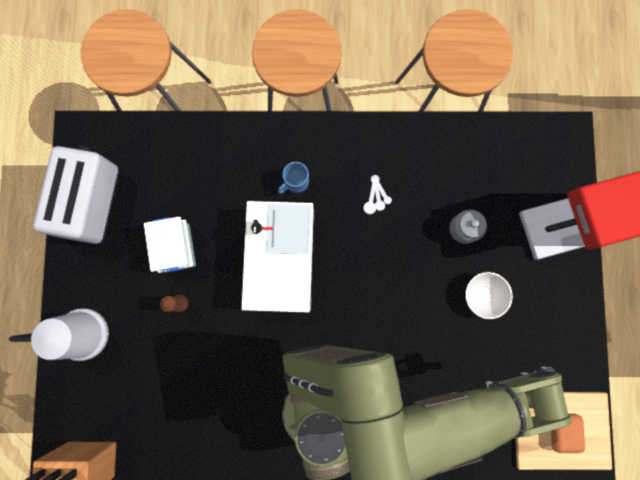

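The scene view shows the cabinet at about (345,240) and the knob at (378,218). In the top view the cabinet spans (243–313, 202–311) and the knob is at (256,227). I'll enlarge the top view to fit the corners.

```bash
python3 - <<'E'
import cv2
a=cv2.imread("pics/top0.png")[190:325,230:330]; b=cv2.imread("pics/scene0.png")[180:295,280:410]
a=cv2.resize(a,None,fx=4,fy=4,interpolation=2); b=cv2.resize(b,None,fx=3,fy=3,interpolation=2)
import numpy as np
c=np.zeros((540,800,3),np.uint8); c[:540,:400]=a; c[:345,405:795]=b; cv2.imwrite("pics/crop0.png",c)
E
```

```text
(no output)
```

View pics/crop0.png

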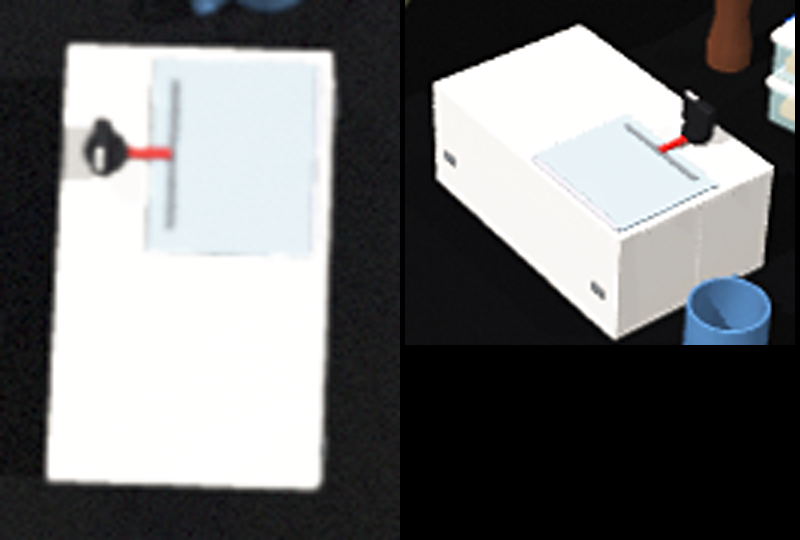

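The crop shows the cabinet's top corners at (66,44), (332,52), (321,489) and (47,482) in the top view, and at (432,82), (577,25), (773,167), (619,230) in the scene view.

```bash
cat > h.py <<'E'
from station import ctrl
import numpy as np, cv2
from scipy.optimize import least_squares
from scipy.spatial.transform import Rotation as R
def proj(n,P):
    i=ctrl.camera_info(n);K=np.array([[i['fx'],0,i['cx']],[0,i['fy'],i['cy']],[0,0,1]])
    return cv2.projectPoints(np.atleast_2d(P).astype(float),i['rvec'],i['tvec'],K,None)[0][:,0]
def cab(p,L):  # cabinet -> world
    c,s=np.cos(p[2]),np.sin(p[2]);L=np.atleast_2d(L)
    return np.c_[p[0]+c*L[:,0]-s*L[:,1],p[1]+s*L[:,0]+c*L[:,1],L[:,2]]
def togo(pos,rot):
    o=ctrl.get_obs();A=R.from_euler('xyz',o['eef_rot']);B=R.from_euler('xyz',rot)
    print('shift',A.inv().apply(np.array(pos)-o['ee_pos']).round(4),'turn/30deg',(np.degrees((A.inv()*B).as_rotvec())/30).round(3))
E
python3 - <<'E'
from h import *
L=np.array([[.17,.147,.137],[.17,-.06,.137],[-.17,-.06,.137],[-.17,.147,.137]])
t=np.array([[66,44],[332,52],[321,489],[47,482]])/4+[230,190]-.4
s=np.array([[773,167],[619,230],[432,82],[577,25]]);s=(s-[405,0])/3+[280,180]-.3
f=lambda p:np.r_[(proj('top',cab(p,L))-t).ravel(),(proj('scene',cab(p,L))-s).ravel()]
r=least_squares(f,[.55,.05,0]);print(r.x,r.fun.round(1))
K=cab(r.x,[[.085,.112,.137+.051],[.085,.112,.137+.036],[.085,0,.137]]);print(K,proj('top',K),proj('scene',K))
np.save('cab.npy',r.x)
yaw=r.x[2]
togo(K[1]+[0,0,.10],[np.pi,0,yaw+np.pi])
E
```

```text
[ 0.50159236  0.09646238 -0.02226091] [ 0.4  0.8 -0.8  0.3 -0.9 -0.4  0.6 -0.3 -0.3 -1.  -0.2  2.5 -0.  -0.1
  0.3 -0.8]
[[0.58906432 0.20654261 0.188     ]
 [0.58906432 0.20654261 0.173     ]
 [0.5865713  0.09457036 0.137     ]] [[254.33303034 225.93958748]
 [254.99417577 226.635873  ]
 [292.07763596 229.08156928]] [[377.25181556 212.48799032]
 [376.97445389 216.31579134]
 [349.10131947 237.79099006]]
shift [ 0.622  -0.6019 -0.0674] turn/30deg [-0.000e+00 -3.000e-03 -5.473e+00]
```

Call:
move_arm --pt "0.022 -0.021 -0.01 0 0 -0.2" --pt "0.043 -0.042 -0.02 0 0 -0.4" --pt "0.065 -0.063 -0.03 0 0 -0.6" --pt "0.087 -0.083 -0.04 0 0 -0.8" --pt "0.108 -0.104 -0.05 0 0 -1" --fingers -0.1 --grip_force 30

```text
time_s: 0.52
ee_pos: [0.217, -0.4032, 0.2556]
eef_rot: [-3.141, -0.0, 0.782]
force: [0.3, -0.9, 0.3]
grip_width: 0.0639
```

Call:
move_arm --pt "0.029 -0.007 -0.01 0 0 -0.2" --pt "0.058 -0.014 -0.02 0 0 -0.4" --pt "0.087 -0.021 -0.03 0 0 -0.6" --pt "0.116 -0.029 -0.03 0 0 -0.8" --pt "0.145 -0.036 -0.03 0 0 -1"

```text
time_s: 0.93
ee_pos: [0.295, -0.2759, 0.2858]
eef_rot: [3.141, 0.0, 1.306]
force: [1.1, -0.8, -0.0]
grip_width: 0.0426
```

Call:
move_arm --pt "0.029 0.008 0 0 0 -0.2" --pt "0.058 0.016 0 0 0 -0.4" --pt "0.086 0.025 0 0 0 -0.6" --pt "0.115 0.033 0 0 0 -0.8" --pt "0.144 0.041 0 0 0 -1"

```text
time_s: 1.35
ee_pos: [0.3729, -0.1479, 0.2854]
eef_rot: [-3.141, -0.0, 1.83]
force: [0.9, -0.5, 0.3]
grip_width: 0.0423
```

Call:
move_arm --pt "0.021 0.022 0 0 0 -0.2" --pt "0.042 0.043 0 0 0 -0.4" --pt "0.062 0.065 0 0 0 -0.6" --pt "0.083 0.086 0 0 0 -0.8" --pt "0.104 0.108 0 0 0 -1"

```text
time_s: 1.77
ee_pos: [0.4513, -0.0201, 0.2853]
eef_rot: [-3.141, -0.0, 2.353]
force: [-0.1, -0.1, 0.8]
grip_width: 0.0423
```

Call:
move_arm --pt "0.007 0.029 0 0 0 -0.2" --pt "0.014 0.058 0 0 0 -0.4" --pt "0.022 0.088 0 0 0 -0.6" --pt "0.029 0.117 0 0 0 -0.8" --pt "0.036 0.146 0 0 0 -1"

```text
time_s: 2.18
ee_pos: [0.5302, 0.108, 0.2851]
eef_rot: [-3.141, -0.0, 2.877]
force: [-0.8, 0.0, 0.3]
grip_width: 0.0424
```

```bash
python3 - <<'E'
from h import *
p=np.load('cab.npy');K=cab(p,[.085,.112,.137+.036])[0]
o=ctrl.get_obs();print(o['time_s'],o['ee_pos'],o['eef_rot'],o['qpos'],o['grip_width'])
togo(K+[0,0,.06],[np.pi,0,p[2]+np.pi])
E
```

```text
2.1833 [0.53019601 0.10800728 0.2851098 ] [-3.14137586e+00 -4.87881303e-04  2.87723446e+00] [ 1.33274199e-01  2.31916862e-01  1.42287222e+00 -1.09895379e-05
  1.48733734e+00 -1.17316306e+00] 0.04236801397202368
shift [-0.0311  0.1105  0.0521] turn/30deg [-0.    -0.001 -0.462]
```

Call:
move_arm --pt "-0.008 0.028 0.013 0 0 -0.12" --pt "-0.016 0.055 0.026 0 0 -0.24" --pt "-0.024 0.085 0.04 0 0 -0.35" --pt "-0.031 0.11 0.052 0 0 -0.462" --pt "-0.031 0.11 0.052 0 0 -0.462"

```text
time_s: 2.6
ee_pos: [0.589, 0.2073, 0.2292]
eef_rot: [-3.141, -0.005, 3.12]
force: [-0.4, -0.2, -1.5]
grip_width: 0.0422
```

```bash
python3 - <<'E'
from h import *
p=np.load('cab.npy');K=cab(p,[.085,.112,.137+.036])[0]
o=ctrl.get_obs();print(o['time_s'],o['ee_pos'],o['eef_rot'])
togo(K+[0,0,-.019],[np.pi,0,p[2]+np.pi])
for n,h in(("top",(190,290,190,324)),("scene",(150,250,310,443))):
    c=ctrl.camera(n)[h[0]:h[1],h[2]:h[3],::-1]; globals()[n]=cv2.resize(c,(532,400) if 0 else (530,395),interpolation=2)
cv2.imwrite("pics/k1.png",cv2.resize(np.vstack([top,scene]),(400,596),interpolation=3) if 0 else np.vstack([top,scene])[:,:][:600*2])
v=np.vstack([top,scene]);cv2.imwrite("pics/k1.png",cv2.resize(v,(402,600),interpolation=3))
E
```

```text
2.6 [0.58899787 0.20730844 0.2292126 ] [-3.14053146 -0.00523339  3.11984772]
shift [-0.0005 -0.0007  0.0752] turn/30deg [-0.002 -0.01   0.001]
```

View pics/k1.png

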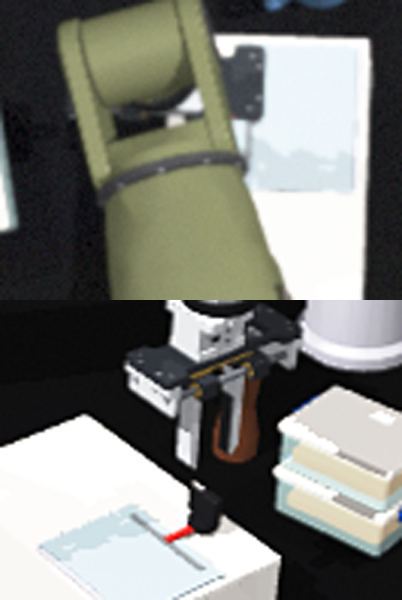

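The fingers hang centred over the knob: the tips are at (187,465) and (225,445) and the knob is at (205,505). Next I lower, close, and twist about −1.3 rad in yaw, which is positive about the tool's z.

Call:
move_arm --pt "0 -0.001 0.02 0 -0.005 0" --pt "0 -0.001 0.045 0 -0.01 0" --pt "0 -0.001 0.065 0 -0.01 0" --pt "0 -0.001 0.073 0 -0.01 0" --pt "0 -0.001 0.073 0 -0.01 0"

```text
time_s: 3.12
ee_pos: [0.5883, 0.2023, 0.1596]
eef_rot: [-3.141, 0.003, 3.112]
force: [0.5, 0.5, 0.0]
grip_width: 0.0423
```

Call:
move_arm --pt "0 0 0 0 0 0" --pt "0 0 0 0 0 0" --pt "0 0 0 0 0 0" --pt "0 0 0 0 0 0" --pt "0 0 0 0 0 0" --fingers -1 --grip_force 25

```text
time_s: 3.53
ee_pos: [0.5893, 0.2053, 0.1616]
eef_rot: [3.137, 0.007, 3.114]
force: [2.4, 26.3, -1.7]
grip_width: 0.0127
```

Call:
move_arm --pt "0 0 0 0 0 0.18" --pt "0 0 0 0 0 0.38" --pt "0 0 0 0 0 0.58" --pt "0 0 0 0 0 0.78" --pt "0 0 0 0 0 1"

```text
time_s: 3.95
ee_pos: [0.5894, 0.206, 0.1616]
eef_rot: [3.133, 0.005, 2.587]
force: [4.3, 17.7, 0.5]
grip_width: 0.0129
```

```bash
python3 -c "
from station import ctrl
o=ctrl.get_obs();print(o['moment'],o['force'],o['eef_rot'],o['grip_width'],o['ee_pos'])"
```

```text
[ 3.32591001 -0.81150766  0.1764452 ] [ 4.31280036 17.69746994  0.50477798] [3.13325895 0.00459273 2.58650942] 0.012893015564411057 [0.58942056 0.20603003 0.16157705]
```

Call:
move_arm --pt "0.001 0.002 0 0 0 0.18" --pt "0.0015 0.0025 0 0 0 0.38" --pt "0.0015 0.0025 0 0 0 0.58" --pt "0.0015 0.0025 0 0 0 0.78" --pt "0.0015 0.0025 0 0 0 1"

```text
time_s: 4.37
ee_pos: [0.5898, 0.2068, 0.1615]
eef_rot: [3.134, 0.003, 2.062]
force: [5.7, 2.9, 0.8]
grip_width: 0.0129
```

Call:
move_arm --pt "0 0 0 0 0 0.15" --pt "0 0 0 0 0 0.3" --pt "0 0 0 0 0 0.42" --pt "0 0 0 0 0 0.44" --pt "0 0 0 0 0 0.44"

```text
time_s: 4.78
ee_pos: [0.59, 0.2069, 0.1615]
eef_rot: [3.133, 0.001, 1.836]
force: [6.1, 4.9, 0.3]
grip_width: 0.013
```

```bash
python3 - <<'E'
from h import *
o=ctrl.get_obs();print(o['moment'],o['force'],o['eef_rot'],o['grip_width'],o['ee_pos'])
for n,h in(("top",(190,290,190,324)),("scene",(150,250,290,423))):
    globals()[n]=cv2.resize(ctrl.camera(n)[h[0]:h[1],h[2]:h[3],::-1],(402,300),interpolation=2)
cv2.imwrite("pics/k2.png",np.vstack([top,scene]))
E
```

```text
[ 0.72059309 -1.23196747  0.43683066] [6.07609568 4.86359906 0.27353747] [3.13272144e+00 1.05531848e-03 1.83583541e+00] 0.01299709293824891 [0.58997916 0.20689789 0.16151842]
```

View pics/k2.png

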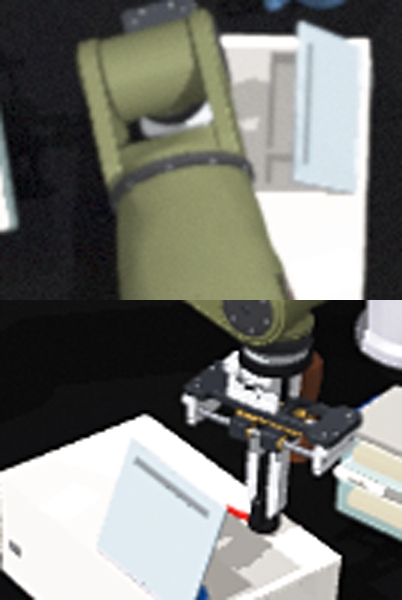

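The door is swinging open (top view near (325,105)), and the 0.44 N m twist moment shows the knob is against its stop. I'll let it go.

Call:
move_arm --pt "0 0 0 0 0 0" --pt "0 0 0 0 0 0" --pt "0 0 0 0 0 0" --pt "0 0 0 0 0 0" --pt "0 0 0 0 0 0" --fingers 1

```text
time_s: 5.3
ee_pos: [0.5888, 0.2063, 0.1605]
eef_rot: [3.137, 0.001, 1.836]
force: [-1.0, 3.1, 0.7]
grip_width: 0.0429
```

Call:
move_arm --pt "0 0 0 0 0 0" --pt "0 0 0 0 0 0" --pt "0 0 -0.03 0 0 0" --pt "0 0 -0.06 0 0 0" --pt "0 0 -0.1 0 0 0"

```text
time_s: 5.72
ee_pos: [0.5877, 0.2055, 0.2597]
eef_rot: [3.141, 0.002, 1.836]
force: [1.0, -0.2, 0.7]
grip_width: 0.0764
```

Call:
move_arm --pt "-0.02 0 -0.02 0 0 -0.2" --pt "-0.04 0 -0.04 0 0 -0.4" --pt "-0.06 0 -0.04 0 0 -0.6" --pt "-0.08 0 -0.04 0 0 -0.8" --pt "-0.1 0 -0.04 0 0 -1" --fingers -0.1

```text
time_s: 6.13
ee_pos: [0.6146, 0.1084, 0.3009]
eef_rot: [3.138, 0.004, 2.365]
force: [0.5, 0.1, -0.2]
grip_width: 0.05
```

```bash
python3 - <<'E'
from h import *
o=ctrl.get_obs();print(o['force'],o['eef_rot'],o['grip_width'],o['ee_pos'],o['qpos'])
cv2.imwrite("pics/a.png",0*1+ctrl.camera("top")[:,:,::-1]);cv2.imwrite("pics/b.png",ctrl.camera("scene")[:,:,::-1])
a=cv2.imread("pics/a.png")[190:290,230:363];b=cv2.imread("pics/b.png")[170:270,290:423]
cv2.imwrite("pics/k3.png",np.vstack([cv2.resize(i,(402,300),interpolation=2) for i in(a,b)]))
E
```

```text
[ 0.45934708  0.11704416 -0.22200539] [3.13805251 0.00448123 2.3645359 ] 0.04998286412328404 [0.61463041 0.10838979 0.30091883] [ 1.16431192e-01  4.21846387e-01  1.13948546e+00 -1.27343236e-03
  1.57469372e+00 -6.77324824e-01]
```

View pics/k3.png

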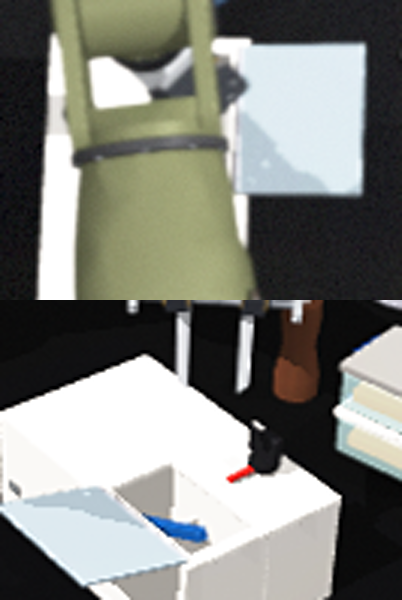

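The knob is back at rest with the bolt towards −y, and the door is fully open. The blue handle's free end shows at about (205,532) in the crop. I'll enlarge it.

```bash
python3 - <<'E'
from h import *
b=cv2.imread("pics/b.png")[225:265,320:380]
v=cv2.resize(b,None,fx=12,fy=12,interpolation=2)
p=np.load('cab.npy')
# predicted outlines: grip and end for the nominal guess
for n,q in(('end',(.130,0,.127)),('grip',(.1067,0,.116)),('mid',(.02,0,.073))):
    u=proj('scene',cab(p,q))[0]; w=(u-[320,225]+.5)*12; print(n,u,w); cv2.circle(v,tuple(int(i) for i in w),4,(0,255,0),1)
for q in((.015,-.042,.137),(.155,-.042,.137),(.155,.042,.137),(.015,.042,.137)):
    w=(proj('scene',cab(p,q))[0]-[320,225]+.5)*12; cv2.circle(v,tuple(int(i) for i in w),4,(0,0,255),1)
cv2.imwrite("pics/h1.png",v)
E
```

```text
end [357.91231227 247.46841063] [460.94774723 275.62092756]
grip [353.15101811 246.45527804] [403.81221731 263.46333651]
mid [336.36036422 243.37738084] [202.32437069 226.52857002]
```

View pics/h1.png

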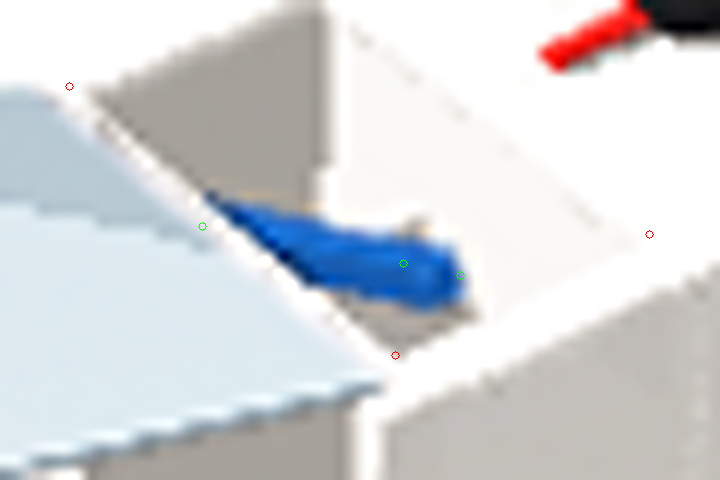

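The end face centre reads about (440,278) against a predicted (461,275). That puts the free end near cabinet (126, −3, 125) and the grip near (103, −2, 115). Next I plan the extraction in 2D and get the shift to the grasp.

```bash
cat > plan.py <<'E'
from h import *
from scipy.sparse import coo_matrix
from scipy.sparse.csgraph import dijkstra
E=np.array([126,125.5]);a0=np.radians(26);d=np.array([np.cos(a0),np.sin(a0)]);n=np.array([-d[1],d[0]]);G=E-26*d
rect=lambda o,a,b,la,lb,k:np.array([o+a*s+b*t for s in np.linspace(*la,k) for t in lb])
S=np.r_[rect(E,-d,n,(0,205),(-7,7),60),np.array([(x,z) for x in np.linspace(-98,-56,9) for z in np.linspace(8,38,7)])]-G
F=np.r_[rect(np.zeros(2),np.array([0,1]),np.array([1,0]),(-19,78),(-10,10),25),np.array([(x,78) for x in np.linspace(-38,38,15)])]
lid=[(-170,15,129,137),(155,170,129,137)];obs=lid+[(52,58,0,83),(-170,170,0,8),(-108,-102,0,20),(-170,-164,0,137),(164,170,0,137)]
def sd(P,B):
    m=1e9
    for x0,x1,z0,z1 in B:
        q=np.maximum([x0,z0]-P,P-[x1,z1]);m=min(m,(np.linalg.norm(np.maximum(q,0),axis=1)+np.minimum(q.max(1),0)).min())
    return m
def rot(P,t): c,s=np.cos(t),np.sin(t);return P@np.array([[c,s],[-s,c]])
gx=G[0]+np.arange(-40,45,4);gz=G[1]+np.arange(0,292,4);th=np.radians(np.arange(0,45,4))
C=np.array([[[min(sd(rot(S,t)+[x,z],obs),sd(rot(F,t)+[x,z],lid)) for t in th] for z in gz] for x in gx])
sh=C.shape;I=np.arange(C.size).reshape(sh);i0=np.array([10,0,0]);C0=C.copy();C[10,:3,:3]=np.maximum(C[10,:3,:3],.5)
r,c,w=[],[],[]
for dx in(-1,0,1):
  for dz in(-1,0,1):
    for dt in(-1,0,1):
      if (dx,dz,dt)==(0,0,0):continue
      sl=lambda v,L:(slice(max(0,-v),L-max(0,v)),slice(max(0,v),L-max(0,-v)))
      A,B=zip(*[sl(v,L) for v,L in zip((dx,dz,dt),sh)])
      cl=np.minimum(C[A],C[B]);ok=cl>0
      r.append(I[A][ok]);c.append(I[B][ok]);w.append(((dx*dx+dz*dz+dt*dt)**.5*(.05+np.exp(-cl/3)))[ok])
D,pr=dijkstra(coo_matrix((np.concatenate(w),(np.concatenate(r),np.concatenate(c)))),indices=I[10,0,0],return_predecessors=True)
k=I[:,-1,:].ravel();k=k[np.argmin(D[k])];path=[]
while k>=0:path.append(np.unravel_index(k,sh));k=pr[k]
for i,q in enumerate(path[::-1]):
    if i%3==0 or i<6:print(round(gx[q[0]]-G[0]),round(gz[q[1]]-G[1]),round(np.degrees(th[q[2]])),'clear',C0[q].round(1))
E
python3 plan.py; python3 - <<'E'
from h import *
p=np.load('cab.npy');togo(cab(p,[.103,-.002,.205])[0],[np.pi,0,p[2]+np.pi])
E
```

```text
0 0 0 clear -0.3
0 4 0 clear 2.4
0 8 0 clear 4.0
4 12 0 clear 7.8
4 16 0 clear 8.9
4 20 0 clear 11.3
4 24 0 clear 14.4
8 36 4 clear 21.8
12 48 8 clear 21.1
12 60 12 clear 18.8
12 72 16 clear 17.2
12 84 20 clear 16.7
12 96 24 clear 17.2
12 108 28 clear 18.9
12 120 32 clear 15.7
12 132 32 clear 15.5
16 144 32 clear 11.7
24 156 32 clear 12.9
32 168 32 clear 9.9
36 180 36 clear 13.8
44 192 36 clear 14.3
44 204 40 clear 25.1
44 216 40 clear 27.5
44 228 40 clear 32.2
44 240 40 clear 39.8
44 252 40 clear 47.5
44 264 40 clear 55.2
44 276 40 clear 63.0
44 288 40 clear 71.7
shift [-0.0026 -0.0181  0.0954] turn/30deg [ 0.002  0.01  -1.449]
```

Call:
move_arm --pt "0 -0.004 0.01 0 0.002 -0.2" --pt "0 -0.008 0.02 0 0.004 -0.4" --pt "-0.001 -0.012 0.03 0 0.006 -0.6" --pt "-0.002 -0.015 0.04 0 0.008 -0.8" --pt "-0.003 -0.018 0.05 0.002 0.01 -1" --fingers -0.2

```text
time_s: 6.65
ee_pos: [0.6038, 0.0951, 0.2501]
eef_rot: [3.14, -0.0, 2.886]
force: [-0.4, 0.9, -0.8]
grip_width: 0.0376
```

Call:
move_arm --pt "0 0 0.01 0 0 -0.2" --pt "0 0 0.02 0 0 -0.4" --pt "0 0 0.03 0 0 -0.45" --pt "0 0 0.04 0 0 -0.45" --pt "0 0 0.04 0 0 -0.45"

```text
time_s: 7.07
ee_pos: [0.6034, 0.0951, 0.2084]
eef_rot: [3.141, -0.003, 3.116]
force: [-0.7, -0.1, 0.6]
grip_width: 0.0379
```

```bash
python3 - <<'E'
from h import *
p=np.load('cab.npy');togo(cab(p,[.103,-.002,.096])[0],[np.pi,0,p[2]+np.pi])
o=ctrl.get_obs();print(o['qpos'],o['grip_width'],o['ee_pos'],o['force'])
b=ctrl.camera("scene")[185:265,310:390,::-1]
cv2.imwrite("pics/h2.png",cv2.resize(b,None,fx=7,fy=7,interpolation=2))
E
```

```text
shift [-0.0015 -0.003   0.1124] turn/30deg [ 0.002 -0.005 -0.006]
[ 9.58211008e-02  4.36361612e-01  1.32889410e+00  1.38710741e-03
  1.37902011e+00 -1.44984263e+00] 0.03785649778452723 [0.60338817 0.09513381 0.20841444] [-0.67652953 -0.14883362  0.63063853]
```

View pics/h2.png

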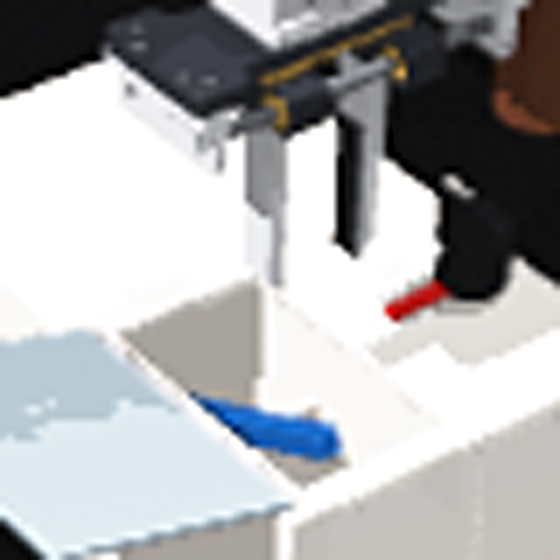

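The tips straddle at (268,285) and (350,250), midpoint x≈309, directly above the handle's grip region at (305,430). Lowering.

Call:
move_arm --pt "-0.001 -0.002 0.015 0 0 0" --pt "-0.0015 -0.003 0.03 0 0 0" --pt "-0.0015 -0.003 0.045 0 0 0" --pt "-0.0015 -0.003 0.06 0 0 0" --pt "-0.0015 -0.003 0.07 0 0 0"

```text
time_s: 7.53
ee_pos: [0.6055, 0.092, 0.1398]
eef_rot: [3.14, -0.0, 3.117]
force: [0.3, -0.0, -0.2]
grip_width: 0.0373
```

Call:
move_arm --pt "0 0 0.01 0 0 0" --pt "0 0 0.02 0 0 0" --pt "0 0 0.03 0 0 0" --pt "0 0 0.037 0 0 0" --pt "0 0 0.037 0 0 0"

```text
time_s: 7.95
ee_pos: [0.6051, 0.0919, 0.102]
eef_rot: [3.14, -0.002, 3.119]
force: [-0.7, -0.9, -0.9]
grip_width: 0.0375
```

Call:
move_arm --pt "0 0 0 0 0 0" --pt "0 0 0 0 0 0" --pt "0 0 0 0 0 0" --pt "0 0 0 0 0 0" --pt "0 0 0 0 0 0" --fingers -1 --grip_force 40

```text
time_s: 8.37
ee_pos: [0.6058, 0.092, 0.104]
eef_rot: [3.14, 0.001, 3.119]
force: [0.8, -0.1, 1.3]
grip_width: 0.0136
```

```bash
python3 - <<'E'
from h import *
p=np.load('cab.npy');togo(cab(p,[.103,-.002,.096])[0],[np.pi,0,p[2]+np.pi])
o=ctrl.get_obs();print(o['qpos'],o['grip_width'],o['ee_pos'],o['force'],o['moment'])
E
```

```text
shift [0.0013 0.0001 0.008 ] turn/30deg [ 0.003  0.002 -0.001]
[ 0.09025925  0.5320914   1.43926668  0.00162642  1.16916203 -1.45850247] 0.01355267103673348 [0.60580586 0.09198494 0.10396026] [ 0.81149944 -0.06350538  1.29988245] [ 0.04028821 -0.18996333 -0.00187513]
```

It has the handle, but 8 mm high. I'll re-grip lower, since there is plenty of time.

Call:
move_arm --pt "0 0 0 0 0 0" --pt "0 0 0 0 0 0" --pt "0 0 0.003 0 0 0" --pt "0 0 0.006 0 0 0" --pt "0 0 0.008 0 0 0" --fingers -0.3

```text
time_s: 8.78
ee_pos: [0.6054, 0.092, 0.0949]
eef_rot: [3.14, -0.0, 3.119]
force: [0.1, 0.5, -0.3]
grip_width: 0.0328
```

Call:
move_arm --pt "0 0 0 0 0 0" --pt "0 0 0 0 0 0" --pt "0 0 0 0 0 0" --pt "0 0 0 0 0 0" --pt "0 0 0 0 0 0" --fingers -1 --grip_force 50

```text
time_s: 9.2
ee_pos: [0.6057, 0.092, 0.0956]
eef_rot: [3.14, 0.0, 3.119]
force: [-0.5, -0.8, -0.6]
grip_width: 0.0133
```

Call:
move_arm --pt "0 0 -0.004 0 0 0" --pt "0 0 -0.008 0 0 0" --pt "-0.002 0 -0.012 0 0 0" --pt "-0.004 0 -0.018 0 0 0" --pt "-0.004 0 -0.024 0 0 0"

```text
time_s: 9.62
ee_pos: [0.61, 0.0918, 0.1203]
eef_rot: [3.14, 0.001, 3.119]
force: [0.2, 0.2, -0.6]
grip_width: 0.0135
```

```bash
python3 - <<'E'
from h import *
o=ctrl.get_obs();print(o['qpos'],o['grip_width'],o['ee_pos'],o['eef_rot'],o['force'],o['moment'])
E
```

```text
[ 0.08939606  0.52334689  1.41180292  0.00161974  1.20564834 -1.45925357] 0.013460940472704184 [0.61000867 0.09183594 0.12030717] [3.14000026e+00 6.20671494e-04 3.11886768e+00] [ 0.20575675  0.16652386 -0.61684099] [ 0.05446615 -0.23498712  0.02427371]
```

```bash
cat > rows.py <<'E'
import numpy as np
W=[(4,24,0),(8,36,4),(12,48,8),(12,60,12),(12,72,16),(12,84,20),(12,96,24),(12,108,28),(12,120,32),(12,132,32),(16,144,32),(24,156,32),(32,168,34),(38,180,36),(44,192,36),(44,204,40),(44,222,40),(44,240,40),(44,258,40),(44,276,40),(44,290,40)]
tcp=[np.array([x+19*np.sin(np.radians(t)),z+19*(1-np.cos(np.radians(t)))]) for x,z,t in W]
for s in range(0,20,5):
    t0=np.radians(W[s][2]);c,n=np.cos(t0),np.sin(t0)
    print([[round((-d[0]*c-d[1]*n)/1000,4),0,round((d[0]*n-d[1]*c)/1000,4),0,round(-(W[i][2]-W[s][2])/30,3),0] for i in range(s+1,s+6) for d in [tcp[i]-tcp[s]]])
E
python3 rows.py
```

```text
[[np.float64(-0.0053), 0, np.float64(-0.012), 0, -0.133, 0], [np.float64(-0.0106), 0, np.float64(-0.0242), 0, -0.267, 0], [np.float64(-0.012), 0, np.float64(-0.0364), 0, -0.4, 0], [np.float64(-0.0132), 0, np.float64(-0.0487), 0, -0.533, 0], [np.float64(-0.0145), 0, np.float64(-0.0611), 0, -0.667, 0]]
[[np.float64(-0.0054), 0, np.float64(-0.0113), 0, -0.133, 0], [np.float64(-0.0109), 0, np.float64(-0.0227), 0, -0.267, 0], [np.float64(-0.0163), 0, np.float64(-0.0342), 0, -0.4, 0], [np.float64(-0.0204), 0, np.float64(-0.0455), 0, -0.4, 0], [np.float64(-0.0282), 0, np.float64(-0.0554), 0, -0.4, 0]]
[[np.float64(-0.0131), 0, np.float64(-0.0059), 0, 0.0, 0], [np.float64(-0.0269), 0, np.float64(-0.0119), 0, -0.067, 0], [np.float64(-0.0391), 0, np.float64(-0.0189), 0, -0.133, 0], [np.float64(-0.0505), 0, np.float64(-0.0259), 0, -0.133, 0], [np.float64(-0.0582), 0, np.float64(-0.0362), 0, -0.267, 0]]
[[np.float64(-0.0116), 0, np.float64(-0.0138), 0, 0.0, 0], [np.float64(-0.0231), 0, np.float64(-0.0276), 0, 0.0, 0], [np.float64(-0.0347), 0, np.float64(-0.0414), 0, 0.0, 0], [np.float64(-0.0463), 0, np.float64(-0.0552), 0, 0.0, 0], [np.float64(-0.0553), 0, np.float64(-0.0659), 0, 0.0, 0]]
```

Call:
move_arm --pt "-0.005 0 -0.012 0 -0.13 0" --pt "-0.0105 0 -0.024 0 -0.27 0" --pt "-0.012 0 -0.0365 0 -0.4 0" --pt "-0.013 0 -0.0485 0 -0.53 0" --pt "-0.0145 0 -0.061 0 -0.67 0"

```text
time_s: 10.03
ee_pos: [0.6243, 0.0915, 0.182]
eef_rot: [3.14, 0.355, 3.118]
force: [0.3, 1.1, -0.9]
grip_width: 0.0139
```

```bash
python3 - <<'E'
from h import *
p=np.load('cab.npy');o=ctrl.get_obs();print(o['qpos'],o['grip_width'],o['force'],o['moment'])
A=R.from_euler('xyz',o['eef_rot']);g=o['ee_pos']-.019*A.as_matrix()[:,2];print('tcp',o['ee_pos'],'grasp',g,'toolz',A.as_matrix()[:,2])
v=cv2.resize(ctrl.camera("scene")[185:265,300:400,::-1],None,fx=7,fy=7,interpolation=2)
# expected handle line at 46 deg
t=np.radians(26)+np.arcsin(A.as_matrix()[0,2]);c=np.array([np.cos(t)*np.cos(p[2]),np.cos(t)*np.sin(p[2]),np.sin(t)])
for s in np.linspace(.026,-.179,8):
    w=(proj('scene',g+s*c)[0]-[300,185]+.5)*7;cv2.circle(v,tuple(int(i) for i in w),3,(0,0,255),1)
cv2.imwrite("pics/e1.png",v)
E
```

```text
[ 0.10584994  0.31051269  1.60413093 -0.05591741  0.87516237 -1.41379456] 0.013938732596043427 [ 0.3309702   1.05521766 -0.9345277 ] [ 0.02852165 -0.04699727  0.03874705]
tcp [0.62432527 0.09146244 0.1819949 ] grasp [0.61772121 0.09158052 0.19980985] toolz [ 0.34758201 -0.00621441 -0.93762899]
```

View pics/e1.png

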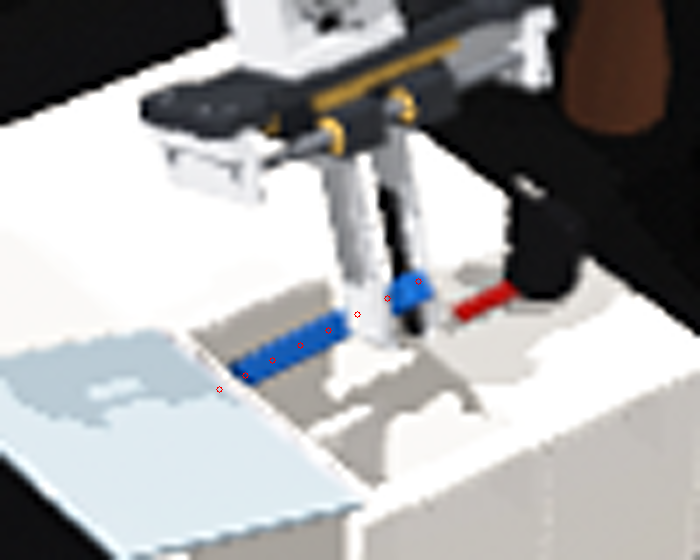

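The handle lies on the predicted line, about 46°, with no slip. Continuing along the plan.

Call:
move_arm --pt "-0.0055 0 -0.0115 0 -0.13 0" --pt "-0.011 0 -0.0225 0 -0.27 0" --pt "-0.0165 0 -0.034 0 -0.4 0" --pt "-0.0205 0 -0.0455 0 -0.4 0" --pt "-0.028 0 -0.0555 0 -0.4 0"

```text
time_s: 10.5
ee_pos: [0.6305, 0.0912, 0.2428]
eef_rot: [3.14, 0.559, 3.118]
force: [-0.4, -0.2, -1.0]
grip_width: 0.0138
```

Call:
move_arm --pt "-0.013 0 -0.006 0 0 0" --pt "-0.027 0 -0.012 0 -0.07 0" --pt "-0.039 0 -0.019 0 -0.13 0" --pt "-0.0505 0 -0.026 0 -0.13 0" --pt "-0.058 0 -0.036 0 -0.27 0"

```text
time_s: 10.92
ee_pos: [0.6628, 0.0902, 0.3052]
eef_rot: [3.139, 0.704, 3.117]
force: [0.2, 0.1, -1.0]
grip_width: 0.0133
```

```bash
python3 - <<'E'
from h import *
p=np.load('cab.npy');o=ctrl.get_obs();print(o['qpos'],o['grip_width'],o['force'],o['moment'])
A=R.from_euler('xyz',o['eef_rot']);print('tcp',o['ee_pos'],'tilt',np.degrees(np.arcsin(A.as_matrix()[0,2])))
cv2.imwrite("pics/e2.png",cv2.resize(ctrl.camera("scene")[150:270,290:420,::-1],None,fx=5,fy=5,interpolation=2)[:600])
E
```

```text
[ 0.11649308  0.15344605  1.61700175 -0.14223055  0.67718902 -1.35188006] 0.013316960612722356 [ 0.1642484   0.07694735 -0.97801535] [0.06764975 0.16509175 0.04013849]
tcp [0.6627763  0.09020735 0.30521184] tilt 40.30215026667355
```

View pics/e2.png

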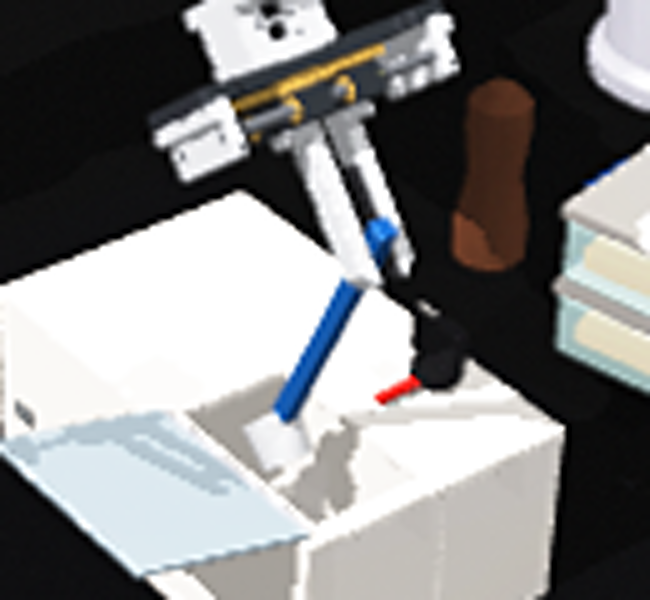

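The cup is in the opening at (278,443), clear of its edges, and the forces are near zero. I lift straight up 130 mm and hold.

Call:
move_arm --pt "-0.014 0 -0.017 0 0 0" --pt "-0.03 0 -0.036 0 0 0" --pt "-0.048 0 -0.057 0 0 0" --pt "-0.064 0 -0.076 0 0 0" --pt "-0.077 0 -0.092 0 0 0"

```text
time_s: 11.38
ee_pos: [0.6605, 0.0903, 0.4253]
eef_rot: [3.139, 0.702, 3.118]
force: [-0.5, -0.2, -1.6]
grip_width: 0.0138
```

Call:
move_arm --pt "-0.004 0 -0.005 0 0 0" --pt "-0.0065 0 -0.0075 0 0 0" --pt "-0.0065 0 -0.0075 0 0 0" --pt "-0.0065 0 -0.0075 0 0 0" --pt "-0.0065 0 -0.0075 0 0 0"

```text
time_s: 11.8
ee_pos: [0.6607, 0.0902, 0.4317]
eef_rot: [3.14, 0.699, 3.118]
force: [0.3, 0.2, -0.4]
grip_width: 0.0133
```

```bash
python3 - <<'E'
from h import *
o=ctrl.get_obs();print(o['time_s'],o['grip_width'],o['force'],o['joint_vel'].round(3))
A=R.from_euler('xyz',o['eef_rot']);g=o['ee_pos']-.019*A.as_matrix()[:,2]
t=np.arcsin(A.as_matrix()[0,2])+np.radians(26);print('tcp',o['ee_pos'],'angle',np.degrees(t),'cup end z~',g[2]-.2*np.sin(t)-.03)
cv2.imwrite("pics/f.png",cv2.resize(np.hstack([ctrl.camera("scene")[90:300,260:440],ctrl.camera("top")[160:370,160:340]])[:,:,::-1],None,fx=2.2,fy=2.2,interpolation=2))
E
```

```text
11.8 0.013278827176745224 [ 0.28343811  0.20974982 -0.39986452] [ 0.001 -0.004 -0.008 -0.001  0.002 -0.   ]
tcp [0.66070438 0.09022    0.43165492] angle 66.06251196045392 cup end z~ 0.23339637291882961
```

View pics/f.png

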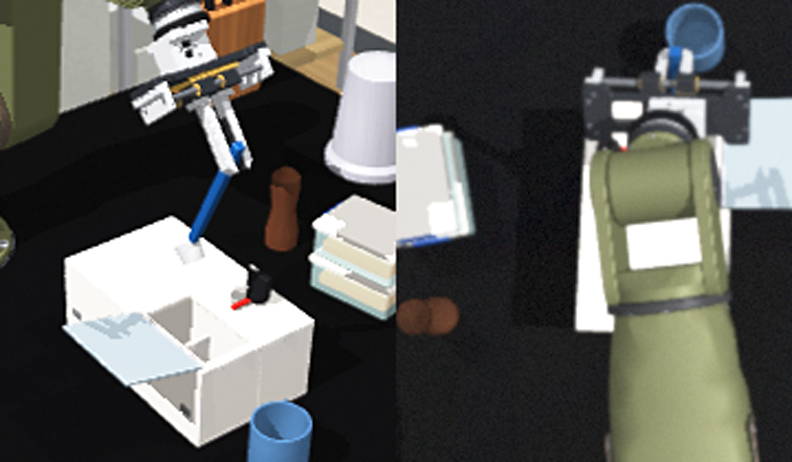

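The scoop hangs free in the gripper at about 66°. Its cup, at (190,252), is well above the cabinet. The door is open, the knob is back at rest, and the bystanders in view are where they stood.

```bash
python3 -c "
from station import ctrl
print(ctrl.hand_in())"
```

```text
the job is handed in; nothing more can be done
None
```

The job is done and handed in at about 11.8 s of robot time, well inside the 58 s limit; the hand-in itself gives no verdict.

**What I did:**
- **Latch:** I gripped the knob and turned it clockwise about 1.28 rad by the tool. It reached its stop, where the twist moment read 0.44 N m. I then opened the fingers; the knob sprang back by itself and the door swung fully open.
- **Grasp:** I gripped the scoop by its blue handle. The first grip sat about 8 mm too high, so I re-gripped it lower.
- **Draw-out:** I tilted the scoop from about 26° to 66° and drew it diagonally out through the opening along a planned path with about 10 mm of clearance. I then lifted it straight up and held it.

**Last checks:**
- The grip width is 13.3 mm on the 14 mm handle, and the force on the tool is below 1 N.
- The lowest point of the cup is at about z 0.23 m, roughly 9 cm above the cabinet's top. That height is estimated from the tool pose and the scoop's nominal shape.
- The final pictures show the scoop clear of everything, the knob at rest and the door open. The mug, mill and containers looked unmoved. The jar, spoons and bowl were outside the final crops, so I did not re-check them, but the arm stayed well away from them.

**Out of line:**
- Closing on the knob briefly put about 26 N of side force on the wrist, from a 3–4 mm offset. I corrected the offset during the twist.
- I viewed 10 pictures, plus one past the budget for the final check.

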